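Lock the clamp spindle with the box key

ROBOT

A 6-joint arm with a two-finger parallel gripper is mounted at the origin on the work surface. World frame = base frame: x ahead of the robot, y to its left, z up, the work surface at z = 0. Lengths are in m, angles in rad, forces in N, time in s.
With the tool pointing down it reaches from about 0.275 to 0.825 m from the base axis. Payload 4.9 kg.
Tool frame: the origin (TCP) lies midway between the tips of the shut fingers; the grasp point (between the pads) lies 19 mm behind it (bot.grip_depth is the distance from the TCP to the grasp point, in m); y points along the fingers, x is the direction in which the jaws open and shut, and the axes are right-handed (so a half turn about y gives the same grasp; the last joint's range is limited). The gripper opens to 85 mm and grips with 20 to 120 N. Pads are 22 mm wide; open, the fingers measure 114 mm over their backs; the gripper's body (76 mm by 85 mm) begins 54 mm behind the grasp point. The pads swing forward as they close: fully open they stand 13 mm farther back than shut.
Start: joints at [0.974, 0.326, -0.193, 1.052, 0, 1.437], TCP at [0.246, 0.492, 0.231] pointing down, gripper open.
Joint ranges: [-2.65, 2.65], [-0.97, 1.79], [-1.3, 1.35], [-1.93, 2.1], [-1.47, 1.37], [-3.14, 3.14]. Speed limits (rad/s): [2.57, 2.57, 3.14, 3.14, 3.14, 3.14].

INTERFACE

Orientations are given as a unit quaternion [w, x, y, z].
In Python, from cell import bot gives the robot as it stands. Calls block until the motion is done:
- bot.move_pose(position, orientation): joint-space move of the TCP to a pose.
- bot.move_linear(position, speed=0.15, rotation=None, until_force=None): straight line of the TCP; rotation=None keeps the orientation; speed is the mean speed in m/s. With until_force (N) it stops when the force on the tool has changed by that much, and returns True; else False.
- bot.goto_joints(angles): joint-space move.
- bot.set_gripper(opening, grasp_force=None): opening from 0.0 (shut) to 1.0 (fully open); grasp_force is the grip in N (None keeps the last); returns when the fingers have stopped.
- bot.wait(seconds).
- bot.solve_ik(position, orientation): joint angles nearest the present ones, or None.
- bot.camera(name): name is "scene" or "top"; returns the picture (480x640x3 uint8, red, green, blue); there is no depth.
- bot.calibration(name): a dict with "mtx" (3x3 intrinsics, pixels), "k1" (the pictures are not rectified: a ray, as slopes to the right and down, at radius r is drawn at 1 + k1 r^2 times it, then the intrinsics apply), "extrinsics" (4x4, takes a point from world to camera coordinates). Camera axes: x right, y down, z forward; pixel columns grow to the right and rows downward; lengths in m; the calibration is good to about 2 mm. A picture is of the moment at which its call begins. calibration takes no time and is no camera call.
A pose or a line that the arm cannot do raises bot.PlanningError and nothing moves.
- bot.close_job(): hands the job in, once; it reports no verdict.
Trained networks look in the newest picture that a camera, given by its name, has taken for a name from the list of things; names that differ only in an ending like _2 or _b are one class to them, and where a whole thing is asked for, a point or a joint stands for the part that bears it (a point fixed in the world has none). Each returns a list of dicts, best first, with "confidence" (0 to 1); they miss things now and then, are a little off and sometimes report something else, mostly with a low value. They report only what shows in the picture. A call takes as long as a camera call. They do not tell look-alikes from the thing itself.
- bot.search_frame(camera, thing): "bbox" ([left, top, width, height] in pixels, round what is visible of it).
Readings, each from a call of its own:
- bot.read_clock(): time.
- bot.read_joint_positions(): joint angles.
- bot.read_joint_vel(): joint speeds.
- bot.read_joint_efforts(): joint torques, N m.
- bot.read_position(): TCP position.
- bot.read_tool_rot(): TCP orientation.
- bot.read_ft_force(): force on the tool from outside, world axes, zero at the start.
- bot.read_moment(): the same for the moment, N m.
- bot.read_gripper_width(): opening from 0.0 (shut) to 1.0 (fully open).
Only numpy, scipy, OpenCV 4.12 (cv2) and the standard library are available. Lean on these libraries where they do the work, as an engineer would, in place of code of your own. Each camera call takes 0.05 s, during which the arm holds its last target.

TASK

Lift the red-handled box key up and off its hook, lay it down flat on the white sheet and let go of it. Then take it again by the handle, fit its square socket over the square brass spindle of the blue clamp fixture, fully down on the round collar, and with the key turn the spindle clockwise (seen from above) until it clicks over into its locked notch. Leave the key sitting on the spindle, do not touch the spindle with the fingers, do not drop the key, and leave the jar, screwdriver and parts box where they are.

Things in the scene. Friction and masses are not known exactly. Their poses are not given: they have to be found in the camera images.
- key: Loose box key, 171 mm long, about 0.18 kg, same either way up. Origin: centre of the socket block's underside; x runs along the handle to the eye, y across, z through the thickness. Steel socket block 40 x 40 x 14 mm with a square through-hole 18 mm wide, sides along x and y. Starts hanging by its eye on the hook: x up, z along the hook to its tip.
- key_socket (a point): Centre of the key's square hole, at mid-thickness (7 mm from the faces). Axes as the key. The key's centre of mass is about 22 mm from here, towards the handle.
- key_grip (a point): Mid-plane of the key's red handle, 70 mm from key_socket. Axes as the key. The handle is 14 mm wide (y), 10 mm thick (z), from 20 to 96 mm from key_socket.
- key_eye (a point): Centre of the key's yellow eye, mid-plane, 123 mm from key_socket. The eye is a rectangular loop of 10 mm round bar, outer size 42 mm (y) by 56 mm (x), opening 22 by 36 mm; its straight sides run 23 mm either way along x from here. Hanging, it is 18 mm below point hook. Axes as the key.
- stand: Fixed hook stand: base plate 100 x 120 x 12 mm and an aluminium post 25 x 25 mm, 259 mm tall. Origin at table height below the front face of the post; the hook sticks out from that face along -x of the stand.
- hook (a point): Top of the hook wire (8 mm thick) at its dip, where the eye hangs: 70 mm out from the post, 238 mm above the table. The upturned tip is 25 mm farther out along -x of the stand and 13 mm higher. To free the key lift it about 20 mm (over 28 mm the bottom of the eye meets the wire), then draw it out along -x. Axes as the stand.
- mat: Fixed white sheet, 220 (x) x 200 (y) x 3 mm, on which to lay the key. Origin at the centre of its underside.
- fixture: Fixed blue clamp fixture, 100 x 110 x 50 mm with 130 mm long steel feet along x. Origin at the centre of its underside; the spindle's vertical axis passes through it.
- seat (a point): On the spindle axis on top of the round collar (64 mm across), 56 mm above the table; turns with the spindle. x, y are square to the faces of the brass square: 16 mm wide, 14 mm tall above here, with a conical nose 4.5 mm higher (15 mm wide at its foot, 7 at its top). Key seated: key_socket is 7 mm above here. It fits in four directions, about 0.12 rad play.
- spindle (a joint): Turn of the spindle, rad, growing clockwise from above; starts near 0 and turns at most to a stop at 0.95. Free to about 0.1; a spring detent then resists (up to about 0.4 N m) to 0.4, where it clicks over and is thrust on to about 0.7, the locked notch, where it stays. Let go before 0.4 it is pushed back.
- jar: White jar with grey cap, 48 mm across, 70 mm tall, bystander. Origin: centre of the underside.
- screwdriver: Blue screwdriver, 160 mm long, lying flat, bystander. Origin: centre of the underside, x along it.
- parts_box: Orange open parts box 90 x 130 x 35 mm, bystander. Origin: centre of the underside.
Things that resemble listed ones, but are neither listed nor needed, are in the scene too. What is shaped like the fixture but turquoise is not meant. There is more than one size of the key; the one meant has the size given above.

How it is judged:
On the way, in this order (a step that is already met when the one before it is completed fails the run):
1. the key is off the hook (distance between key_eye and hook above 0.07 m), for 0.1 s.
2. the key lies flat on the sheet, let go and at rest (angle between the z axis of key and the z axis of mat, either way round below 0.12 rad and z of key_socket in the frame of mat below 0.016 m and x of key_grip in the frame of mat between -0.11 and 0.11 m and y of key_grip in the frame of mat between -0.1 and 0.1 m and contact force between the fingers and key below 0.1 N and linear speed of key below 0.03 m/s), for 0.2 s.
3. the key's socket is fully down over the square (horizontal distance between key_socket and seat below 0.004 m and z of key_socket in the frame of seat below 0.011 m and angle between the z axis of key and the z axis of fixture, either way round below 0.13 rad), for 0.1 s.
4. the spindle has clicked into its notch (value of joint spindle above 0.6 rad), for 0.1 s.
At the end, for the whole second after the job is handed in: The spindle reads more than 0.6 rad (in its notch); the key sits on it with the socket centre within 4 mm of the axis, no more than 4 mm short of fully down, level within 0.13 rad, at rest and let go (all of step 3 and value of joint spindle above 0.6 rad and linear speed of key below 0.02 m/s and contact force between the fingers and key below 0.1 N); the robot touches nothing.
It fails at once if the fingers touch the spindle (contact force between the fingers and spindle above 2 N).
It fails at once if the key is dropped: it falls free of the fingers from more than about 30 mm (linear speed of key above 0.7 m/s and contact force between the fingers and key below 0.1 N).
It fails at once if the jar is moved more than 25 mm (distance of jar from where it was at the start of the episode above 0.025 m).
It fails at once if the screwdriver is moved more than 25 mm (distance of screwdriver from where it was at the start of the episode above 0.025 m).
It fails at once if the parts box is moved more than 25 mm (distance of parts_box from where it was at the start of the episode above 0.025 m).
It also fails if it takes over 72 s, if anything falls off the work surface, if the arm or the gripper's body presses on something with over 40 N, if the wrist force passes 120 N, or if a joint passes its speed limit or range.

## Working session

There is one attempt and no reset: what is moved stays moved. The work goes in short steps, each a Python script; the robot and the scene stay as the last script left them, time stands still between calls to the robot, and variables do not carry over. Pictures are saved under pics/ and viewed, and the job is handed in when it is done.

```bash
ls -la && mkdir -p pics && python3 - <<'E'
from cell import bot
import cv2, numpy as np
for n in ("scene","top"):
    im=bot.camera(n); cv2.imwrite(f"pics/{n}0.png",im[:,:,::-1])
    c=bot.calibration(n); print(n,np.round(c["mtx"],1).tolist(),c["k1"],np.round(c["extrinsics"],4).tolist())
    for t in ("key","key_eye","key_socket","stand","mat","fixture","seat","jar","screwdriver","parts_box"):
        try: print(t,[( [int(v) for v in d["bbox"]],round(d["confidence"],2)) for d in bot.search_frame(n,t)])
        except Exception as e: print(t,repr(e))
print(bot.read_clock(), bot.read_tool_rot(), bot.grip_depth)
E
```

```text
total 12
drwxr-xr-x  3 agent agent 4096 Dec  6 09:35 .
drwxr-xr-x 23 root  root  4096 Dec  6 09:35 ..
drwxr-xr-x  2 agent agent 4096 Dec  6 09:35 pics
scene [[544.2, 0.0, 331.0], [0.0, 544.2, 245.8], [0.0, 0.0, 1.0]] -0.05381562760062081 [[0.292, 0.9563, -0.0172, -0.1544], [0.7992, -0.2539, -0.5448, -0.3348], [-0.5253, 0.1454, -0.8384, 1.8736], [0.0, 0.0, 0.0, 1.0]]
key [([412, 178, 21, 67], 0.86), ([418, 174, 13, 23], 0.18)]
key_eye [([384, 197, 21, 39], 0.88), ([415, 176, 20, 71], 0.59)]
key_socket [([417, 180, 17, 63], 0.97), ([384, 199, 17, 44], 0.62), ([234, 296, 19, 22], 0.49)]
stand [([377, 215, 46, 77], 0.67)]
mat [([283, 222, 79, 79], 0.76)]
fixture [([275, 326, 48, 52], 0.78), ([224, 288, 44, 51], 0.6)]
seat [([234, 297, 17, 22], 0.92)]
jar []
screwdriver [([176, 243, 29, 13], 0.52)]
parts_box [([341, 325, 60, 50], 0.87)]
top [[455.1, 0.0, 314.7], [0.0, 455.1, 242.0], [0.0, 0.0, 1.0]] -0.026949979408117043 [[0.0288, -0.9994, -0.0185, 0.0075], [-0.9955, -0.027, -0.0906, 0.5558], [0.0901, 0.021, -0.9957, 1.1206], [0.0, 0.0, 0.0, 1.0]]
key [([167, 252, 47, 26], 0.76), ([218, 256, 33, 7], 0.66)]
key_eye [([163, 255, 54, 23], 0.88), ([217, 253, 32, 11], 0.72)]
key_socket [([216, 254, 33, 7], 0.75), ([164, 252, 51, 26], 0.68)]
stand [([224, 205, 48, 64], 0.83), ([404, 208, 50, 53], 0.15)]
mat [([288, 234, 81, 87], 0.68)]
fixture [([363, 146, 44, 50], 0.87), ([405, 210, 50, 48], 0.73)]
seat [([375, 157, 24, 23], 0.95), ([421, 220, 22, 25], 0.75)]
jar [([155, 323, 31, 23], 0.76), ([218, 209, 53, 60], 0.26)]
screwdriver [([224, 206, 46, 64], 0.66), ([438, 322, 54, 28], 0.65)]
parts_box [([289, 136, 48, 34], 0.8)]
1.1 [ 0.60134455 -0.60133291 -0.37199796  0.37202283] 0.0187
```

View pics/scene0.png

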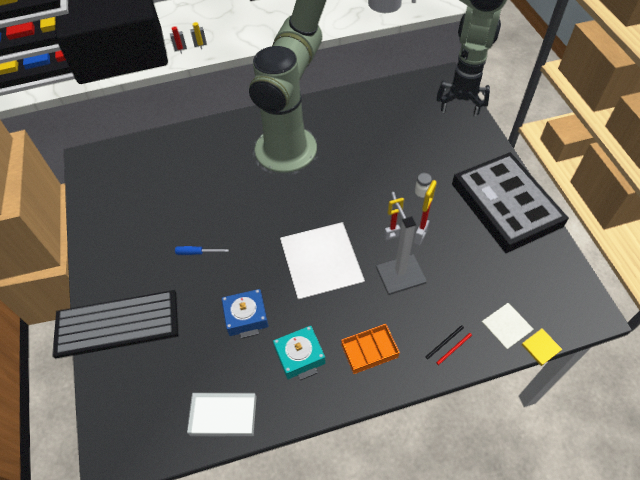

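View pics/top0.png

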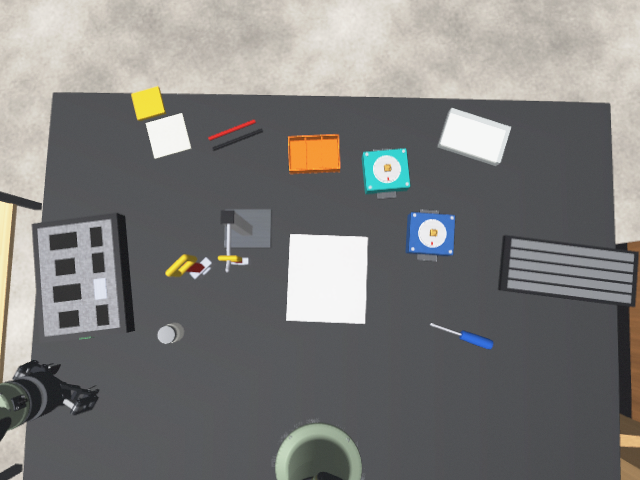

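```bash
python3 - <<'E'
import cv2
a=cv2.imread("pics/scene0.png")[160:300,360:460]; b=cv2.imread("pics/top0.png")[195:295,150:285]
cv2.imwrite("pics/crop_s.png",cv2.resize(a,None,fx=4,fy=4,interpolation=cv2.INTER_CUBIC))
cv2.imwrite("pics/crop_t.png",cv2.resize(b,None,fx=5,fy=5,interpolation=cv2.INTER_CUBIC))
E
```

```text
(no output)
```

View pics/crop_s.png

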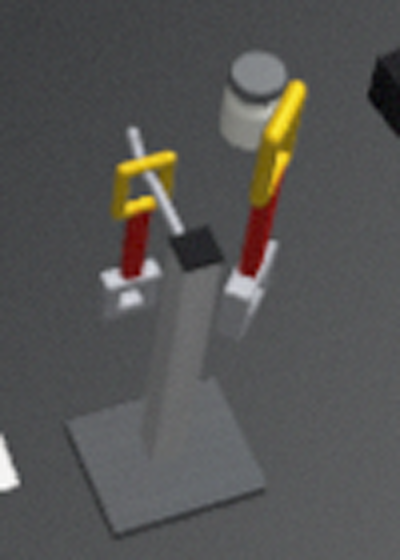

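View pics/crop_t.png

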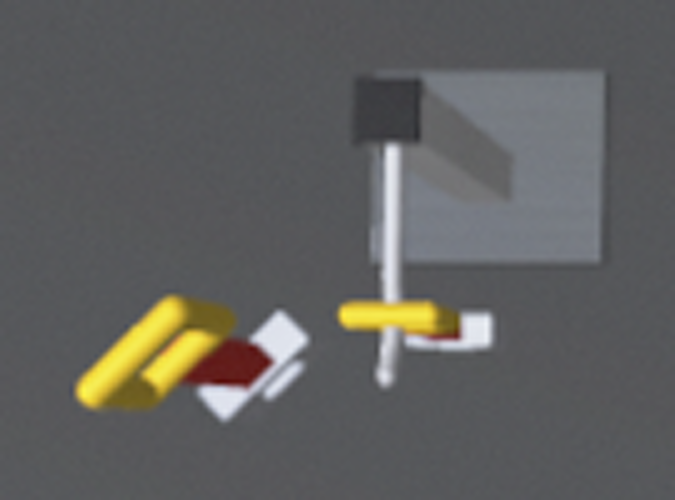

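```bash
cat > h.py <<'E'
from cell import bot
import cv2, numpy as np
from scipy.optimize import least_squares
from scipy.spatial.transform import Rotation as R
C={n:bot.calibration(n) for n in("scene","top")}
def proj(n,P):
    c=C[n];E=np.array(c["extrinsics"]);K=np.array(c["mtx"]);P=np.atleast_2d(P)
    q=P@E[:3,:3].T+E[:3,3];s=q[:,:2]/q[:,2:];s=s*(1+c["k1"]*(s**2).sum(1,keepdims=True))
    return s@K[:2,:2].T+K[:2,2]
def ray(n,uv):
    c=C[n];E=np.array(c["extrinsics"]);K=np.array(c["mtx"])
    d=(np.array(uv,float)-K[:2,2])/[K[0,0],K[1,1]];s=d.copy()
    for _ in range(20): s=d/(1+c["k1"]*(s@s))
    o=-E[:3,:3].T@E[:3,3];v=E[:3,:3].T@np.r_[s,1];return o,v/np.linalg.norm(v)
def onz(n,uv,z):
    o,v=ray(n,uv);return o+v*(z-o[2])/v[2]
def tri(a,b):
    f=lambda P:np.r_[proj("scene",P)[0]-a,proj("top",P)[0]-b]
    r=least_squares(f,[.5,0,.1]);return r.x,np.abs(r.fun).max()
def crop(im,l,t,w,h,s,name):
    cv2.imwrite(name,cv2.resize(im[t:t+h,l:l+w,::-1],None,fx=s,fy=s,interpolation=cv2.INTER_CUBIC))
E
python3 - <<'E'
from h import *
np.set_printoptions(precision=4,suppress=True)
print("A eye top",tri([396.75,200.75],[228,258.2]))
print("B eye top",tri([430.75,188.5],[176.4,265]))
print("post top",tri([409,222],[227.5,216.5]))
for n,l in (("top",["mat",(288,235),(368,236),(365,324),(287,322),"bluefix",(432,233),"turq",(387,169)]),("scene",["blue",(244,310)])):
    for p in l:
        print(p if isinstance(p,str) else onz(n,p,.056 if p[0] in(432,387,244) else .003))
o=bot.camera("top");s=bot.camera("scene")
crop(o,395,195,80,75,8,"pics/fix_t.png");crop(s,205,270,130,120,5,"pics/fix_s.png")
E
```

```text
A eye top (array([0.4977, 0.1947, 0.2432]), np.float64(0.28611631461831166))
B eye top (array([0.4809, 0.3018, 0.2352]), np.float64(0.34326423057336797))
post top (array([0.5812, 0.196 , 0.258 ]), np.float64(0.08012300754631951))
mat
[0.5735 0.0927 0.003 ]
[ 0.5765 -0.1128  0.003 ]
[ 0.3531 -0.1094  0.003 ]
[0.3521 0.0878 0.003 ]
bluefix
[ 0.5824 -0.264   0.056 ]
turq
[ 0.7393 -0.1518  0.056 ]
blue
[ 0.5912 -0.2656  0.056 ]
```

View pics/fix_t.png

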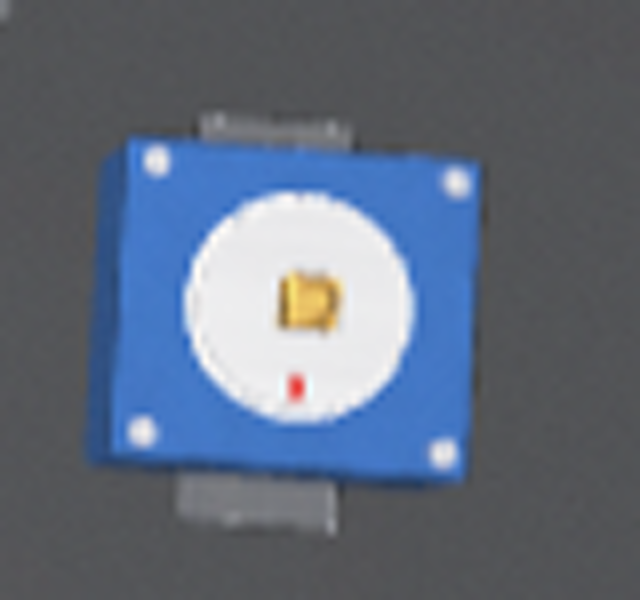

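View pics/fix_s.png

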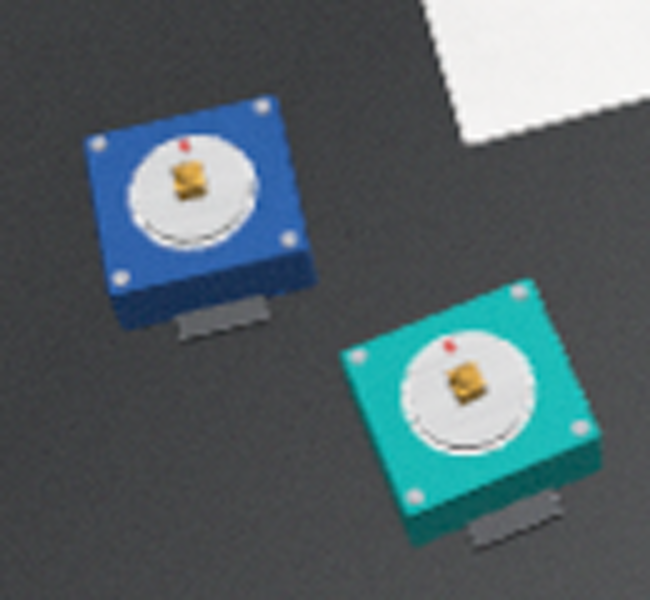

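```bash
python3 - <<'E'
from h import *
np.set_printoptions(precision=4,suppress=True)
print("B socket",tri([420.5,235],[201,268.5]))
print("A socket pred", proj("scene",[.4977,.1947,.097]),proj("top",[.4977,.1947,.097]), "actual approx", 360+132/4,160+290/4, 150+450/5,195+330/5)
print("A eye bot bar", tri([360+133/4,160+208/4],[150+433/5,195+320/5]))
print("B eye bot bar", tri([360+272/4,160+175/4],[150+200/5,195+355/5]))
for n in("top","scene"):
    im=bot.camera(n); hsv=cv2.cvtColor(im,cv2.COLOR_RGB2HSV)
    l,t,w,h=(395,195,80,75) if n=="top" else (215,280,60,62)
    S=8; sub=cv2.resize(im[t:t+h,l:l+w],None,fx=S,fy=S,interpolation=cv2.INTER_CUBIC); hs=cv2.cvtColor(sub,cv2.COLOR_RGB2HSV)
    off=lambda p:((np.array(p)+.5)/S-.5+[l,t])
    blue=cv2.inRange(hs,(100,120,150 if n=="top" else 120),(125,255,255))
    cs=max(cv2.findContours(blue,cv2.RETR_EXTERNAL,cv2.CHAIN_APPROX_NONE)[0],key=cv2.contourArea)
    r=cv2.minAreaRect(cs);print(n,"blue",off(r[0]),r[1],r[2])
    white=cv2.inRange(hs,(0,0,150),(180,70,255))
    cs=max(cv2.findContours(white,cv2.RETR_EXTERNAL,cv2.CHAIN_APPROX_NONE)[0],key=cv2.contourArea)
    e=cv2.fitEllipse(cs);print(" collar",off(e[0]),np.array(e[1])/S,e[2],onz(n,off(e[0]),.056))
    br=cv2.inRange(hs,(10,90,60),(30,255,255))
    cs=max(cv2.findContours(br,cv2.RETR_EXTERNAL,cv2.CHAIN_APPROX_NONE)[0],key=cv2.contourArea)
    r=cv2.minAreaRect(cs);print(" brass",off(r[0]),np.array(r[1])/S,r[2],onz(n,off(r[0]),.065))
    # screws
    n_,lab,st,ce=cv2.connectedComponentsWithStats(white)
    print(" screws",[off(c).round(2).tolist()+[int(a[4])] for c,a in zip(ce[1:],st[1:])], )
    sc=[off(c) for c,a in zip(ce[1:],st[1:]) if 300<a[4]<1500]
    for p in sc: print("   ",onz(n,p,.05))
E
```

```text
B socket (array([0.48  , 0.3073, 0.01  ]), np.float64(2.084576471832804))
A socket pred [[392.2016 232.1129]] [[240.719  261.5831]] actual approx 393.0 232.5 240.0 261.0
A eye bot bar (array([0.499 , 0.1867, 0.1978]), np.float64(0.8015244236299282))
B eye bot bar (array([0.4823, 0.2966, 0.1687]), np.float64(1.6693129484807514))
top blue [431.4393 233.1353] (361.9315490722656, 321.7259216308594) 3.8654611110687256
 collar [431.87   232.9101] [27.9711 28.587 ] 143.694580078125 [ 0.5826 -0.2636  0.056 ]
 brass [433.2327 232.1865] [7.329  6.5385] 3.1798300743103027 [ 0.5834 -0.2648  0.065 ]
 screws [[421.91, 209.8, 18], [432.19, 212.69, 3], [414.16, 214.61, 537], [451.59, 217.4, 509], [431.77, 232.86, 37095], [412.32, 248.49, 568], [449.89, 251.23, 547], [435.88, 260.0, 26]]
    [ 0.6276 -0.2212  0.05  ]
    [ 0.6232 -0.3135  0.05  ]
    [ 0.5436 -0.2174  0.05  ]
    [ 0.5393 -0.3094  0.05  ]
scene blue [243.2113 308.5571] (259.2009582519531, 331.78607177734375) 77.125
 collar [243.0535 307.9989] [22.3693 25.7215] 70.46012115478516 [ 0.5845 -0.2668  0.056 ]
 brass [242.326  305.6512] [6.8354 5.9693] 76.75948333740234 [ 0.5817 -0.2669  0.065 ]
 screws [[256.97, 290.73, 366], [224.28, 298.3, 350], [243.14, 308.29, 26293], [262.3, 317.42, 351], [228.73, 325.21, 404]]
    [ 0.5403 -0.2186  0.05  ]
    [ 0.5363 -0.3108  0.05  ]
    [ 0.6248 -0.223   0.05  ]
    [ 0.6203 -0.3149  0.05  ]
```

```bash
cat >> h.py <<'E'
def quat(xv,yv):
    xv=np.array(xv,float);yv=np.array(yv,float);M=np.c_[xv,yv,np.cross(xv,yv)]
    q=R.from_matrix(M).as_quat();return [q[3],q[0],q[1],q[2]]
def down(yaw,s=1): # jaws axis perpendicular to key x at yaw
    return quat([-s*np.sin(yaw),s*np.cos(yaw),0],[0,0,-1])
def fwd(yaw,pitch=0,s=1): # approach along yaw, pitched down by pitch
    c=np.cos(pitch);return quat([-s*np.sin(yaw),s*np.cos(yaw),0],[np.cos(yaw)*c,np.sin(yaw)*c,-np.sin(pitch)])
E
python3 - <<'E'
from h import *
np.set_printoptions(precision=3,suppress=True)
print("tip",tri([393,192.5],[227,270.6]))
b=[onz("top",(150+u/5,195+v/5),.012) for u,v in((372,72),(605,72),(602,262),(372,262))];print("base",b)
for s in(1,-1):
    for nm,p,q in (("pre",[.38,.195,.16],fwd(0,0,s)),("grasp",[.504,.195,.16],fwd(0,0,s)),("lift",[.504,.195,.182],fwd(0,0,s)),("out",[.40,.195,.182],fwd(0,0,s)),("mid",[.42,.1,.25],fwd(0,.8,s)),("mat",[.48,0,.02],down(0,s)),("fix",[.642,-.268,.057],down(-.05,s)),("turned",[.63,-.31,.057],down(-.8,s))):
        print(s,nm,bot.solve_ik(p,q))
E
```

```text
tip (array([0.472, 0.194, 0.248]), np.float64(0.001809848960817817))
base [array([0.634, 0.258, 0.012]), array([0.638, 0.138, 0.012]), array([0.54 , 0.136, 0.012]), array([0.536, 0.254, 0.012])]
1 pre None
1 grasp None
1 lift None
1 out None
1 mid [ 0.123 -0.398 -1.159  0.043 -0.086  0.089]
1 mat [-0.154  0.462 -0.63   0.478  0.    -0.154]
1 fix [-0.501  0.733  0.025  0.862  0.    -0.451]
1 turned [-0.562  0.744  0.047  0.873  0.     0.238]
-1 pre None
-1 grasp None
-1 lift None
-1 out None
-1 mid [ 0.123 -0.398 -1.159  0.043 -0.086 -3.053]
-1 mat [-0.154  0.462 -0.63   0.478  0.     2.988]
-1 fix [-0.501  0.733  0.025  0.862  0.     2.69 ]
-1 turned [-0.562  0.744  0.047  0.873  0.    -2.904]
```

```bash
python3 - <<'E'
from h import *
np.set_printoptions(precision=3,suppress=True)
def ok(p,q): return bot.solve_ik(p,q) is not None
print("hook: yaw, min pitch deg for grasp / out")
for yaw in(-.6,-.3,0,.025,.37,.7):
  for z in(.145,.16,.175):
    r=[]
    for d in range(0,80,5):
        a=np.radians(d);q=fwd(yaw,a)
        v=np.array([np.cos(yaw)*np.cos(a),np.sin(yaw)*np.cos(a),-np.sin(a)])
        g=np.array([.4987,.195,z])+.006*v
        if ok(g,q) and ok(g+[0,0,.022],q) and ok(g+[-.06,0,.022],q): r.append(d)
    print(yaw,z,r)
print("mat max pitch")
for x in(.36,.4,.45,.5,.55,.6,.65):
    r=[]
    for d in range(60,180,5):
        a=np.radians(d)
        if ok([x,-.01,.012],fwd(0,a)) and ok([x,-.01,.1],fwd(0,a)): r.append(d)
    print(x,r)
E
```

```text
hook: yaw, min pitch deg for grasp / out
-0.6 0.145 [5, 10, 15, 20, 25, 30, 35, 40, 45, 50, 55, 60, 65, 70, 75]
-0.6 0.16 [5, 10, 15, 20, 25, 30, 35, 40, 45, 50, 55, 60, 65, 70, 75]
-0.6 0.175 [5, 10, 15, 20, 25, 30, 35, 40, 45, 50, 55, 60, 65, 70, 75]
-0.3 0.145 [25, 30, 35, 40, 45, 50, 55, 60, 65, 70, 75]
-0.3 0.16 [20, 25, 30, 35, 40, 45, 50, 55, 60, 65, 70, 75]
-0.3 0.175 [20, 25, 30, 35, 40, 45, 50, 55, 60, 65, 70, 75]
0 0.145 [40, 45, 50, 55, 60, 65, 70, 75]
0 0.16 [40, 45, 50, 55, 60, 65, 70, 75]
0 0.175 [40, 45, 50, 55, 60, 65, 70, 75]
0.025 0.145 [40, 45, 50, 55, 60, 65, 70, 75]
0.025 0.16 [40, 45, 50, 55, 60, 65, 70, 75]
0.025 0.175 [40, 45, 50, 55, 60, 65, 70, 75]
0.37 0.145 [45, 50, 55, 60, 65, 70, 75]
0.37 0.16 [45, 50, 55, 60, 65, 70, 75]
0.37 0.175 [45, 50, 55, 60, 65, 70, 75]
0.7 0.145 [40, 45, 50, 55, 60, 65, 70, 75]
0.7 0.16 [40, 45, 50, 55, 60, 65, 70, 75]
0.7 0.175 [40, 45, 50, 55, 60, 65, 70, 75]
mat max pitch
0.36 [70, 75, 80, 85, 90, 95, 100, 105, 110, 115, 120, 125, 130, 135, 140, 145, 150, 155, 160, 165, 170, 175]
0.4 [65, 70, 75, 80, 85, 90, 95, 100, 105, 110, 115, 120, 125, 130, 135, 140, 145, 150, 155, 160, 165]
0.45 [60, 65, 70, 75, 80, 85, 90, 95, 100, 105, 110, 115, 120, 125, 130, 135, 140, 145, 150, 155, 160]
0.5 [60, 65, 70, 75, 80, 85, 90, 95, 100, 105, 110, 115, 120, 125, 130, 135, 140, 145, 150]
0.55 [60, 65, 70, 75, 80, 85, 90, 95, 100, 105, 110, 115, 120, 125, 130, 135, 140]
0.6 [60, 65, 70, 75, 80, 85, 90, 95, 100, 105, 110, 115, 120, 125, 130, 135]
0.65 [60, 65, 70, 75, 80, 85, 90, 95, 100, 105, 110, 115, 120, 125]
```

```bash
python3 - <<'E'
from h import *
np.set_printoptions(precision=3,suppress=True)
def test(yaw,d,z):
    a=np.radians(d);q=fwd(yaw,a);v=np.array([np.cos(yaw)*np.cos(a),np.sin(yaw)*np.cos(a),-np.sin(a)])
    g=np.array([.498,.195,z])+.007*v
    return [bot.solve_ik(p,q) for p in(g,g-.1*v,g-.17*v,g+[0,0,.022],g+[-.05,0,.022],g+[-.09,0,.022])]
for yaw in(.02,0,-.05,-.1):
  for d in(30,33,36,39,42,45):
    r=test(yaw,d,.134);print(yaw,d,[x is not None for x in r])
for x in test(0.,42,.134): print(np.array(x) if x is not None else x)
print(bot.solve_ik([.34,.3,.38],down(0.4)),bot.solve_ik([.36,.2,.33],fwd(0,.733)))
E
```

```text
0.02 30 [False, False, False, False, False, False]
0.02 33 [False, False, False, False, False, False]
0.02 36 [True, False, False, True, False, False]
0.02 39 [True, True, True, True, False, False]
0.02 42 [True, True, True, True, True, False]
0.02 45 [True, True, True, True, True, True]
0 30 [False, False, False, False, False, False]
0 33 [False, False, False, False, False, False]
0 36 [True, False, False, True, False, False]
0 39 [True, True, True, True, False, False]
0 42 [True, True, True, True, True, False]
0 45 [True, True, True, True, True, True]
-0.05 30 [False, False, False, False, False, False]
-0.05 33 [False, False, False, True, False, False]
-0.05 36 [True, False, True, True, False, False]
-0.05 39 [True, True, True, True, True, False]
-0.05 42 [True, True, True, True, True, True]
-0.05 45 [True, True, True, True, True, True]
-0.1 30 [False, False, False, True, False, False]
-0.1 33 [True, False, True, True, False, False]
-0.1 36 [True, True, True, True, True, False]
-0.1 39 [True, True, True, True, True, False]
-0.1 42 [True, True, True, True, True, True]
-0.1 45 [True, True, True, True, True, True]
[ 0.394  0.25  -1.194 -0.671 -0.289  0.271]
[ 0.5   -0.082 -1.216 -0.336 -0.364  0.351]
[ 0.608 -0.304 -1.176 -0.04  -0.439  0.436]
[ 0.394  0.174 -1.17  -0.572 -0.289  0.271]
[ 0.46   0.112 -1.253 -0.578 -0.336  0.32 ]
None
[ 0.56   0.085 -0.122  1.364  0.     0.16 ] [ 0.669 -0.457 -0.989  0.321 -0.479  0.486]
```

```bash
python3 - <<'E'
from h import *
a=np.radians(42);q=fwd(0,a);v=np.array([np.cos(a),0,-np.sin(a)])
g=np.array([.498,.195,.131])+.007*v
bot.move_pose([.34,.30,.38],down(.4))
bot.set_gripper(.55)
bot.move_pose([.36,.2,.33],q)
bot.move_linear(g-.09*v,speed=.2)
print(bot.read_clock(),bot.read_position())
for n,b in(("scene",(350,150,120,110)),("top",(130,180,160,120))):
    crop(bot.camera(n),*b,5,f"pics/pre_{n}.png")
E
```

```text
4.8833 [0.43697586 0.19527268 0.18669796]
```

View pics/pre_scene.png

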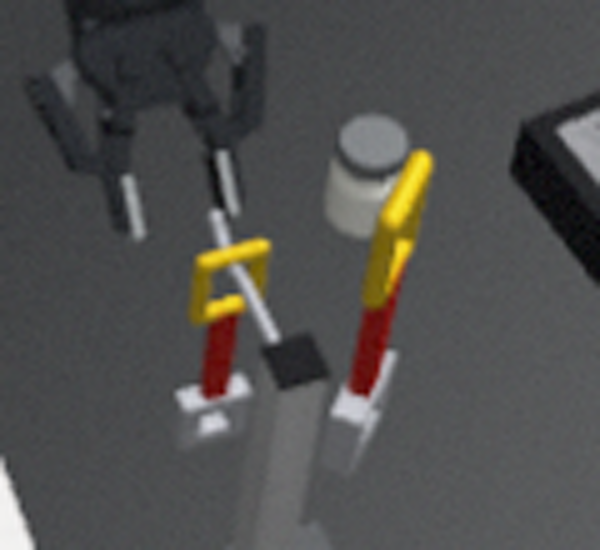

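View pics/pre_top.png

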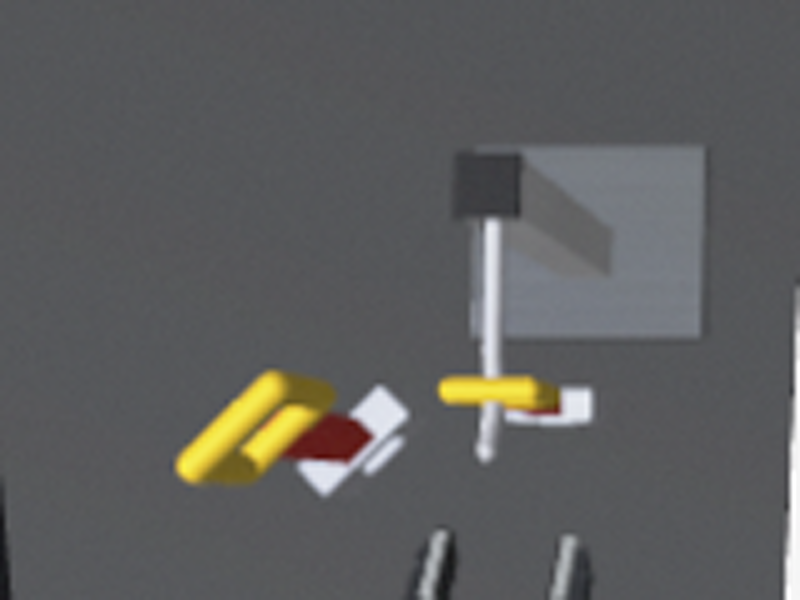

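```bash
python3 - <<'E'
from h import *
a=np.radians(42);v=np.array([np.cos(a),0,-np.sin(a)])
g=np.array([.498,.195,.131])+.007*v
print(bot.move_linear(g,speed=.1,until_force=8),bot.read_ft_force())
bot.set_gripper(0.0,grasp_force=60)
print(bot.read_clock(),bot.read_position(),bot.read_gripper_width(),bot.read_ft_force())
for n,b in(("scene",(350,150,120,110)),("top",(130,180,160,120))):
    crop(bot.camera(n),*b,5,f"pics/gr_{n}.png")
E
```

```text
False [ 0.57476016 -0.11555091  0.44004929]
6.4333 [0.50343466 0.19516916 0.12685271] 0.14362105479126958 [-0.87539355 -0.45878735  2.24682969]
```

View pics/gr_scene.png

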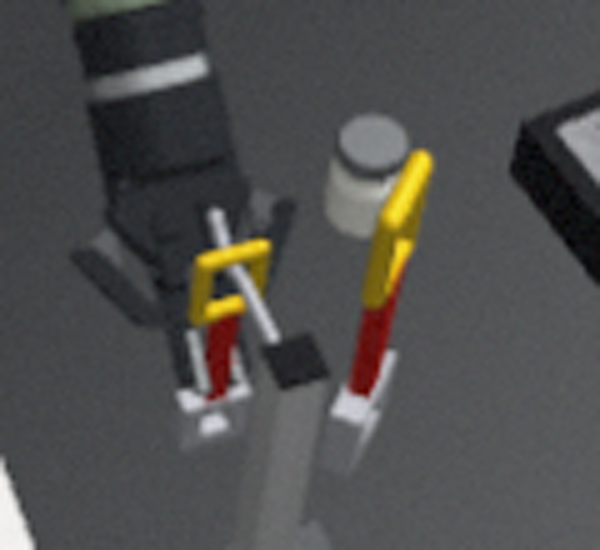

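View pics/gr_top.png

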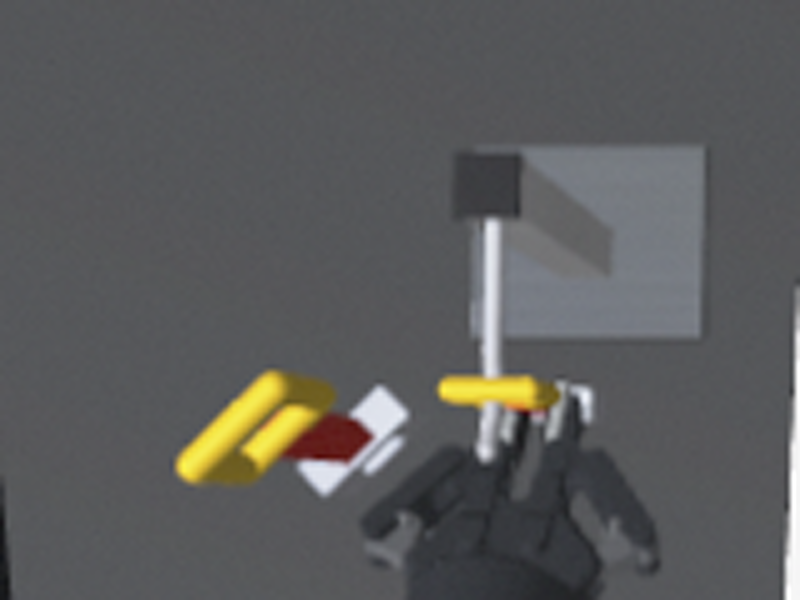

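```bash
python3 - <<'E'
from h import *
p=np.array(bot.read_position())
print(bot.move_linear(p+[0,0,.019],speed=.06,until_force=15),bot.read_ft_force(),bot.read_gripper_width())
for n,b in(("scene",(350,150,120,110)),("top",(130,180,160,120))):
    crop(bot.camera(n),*b,5,f"pics/lift_{n}.png")
E
```

```text
False [-0.6485414   0.27029987 -1.99008173] 0.1445049380881973
```

View pics/lift_scene.png

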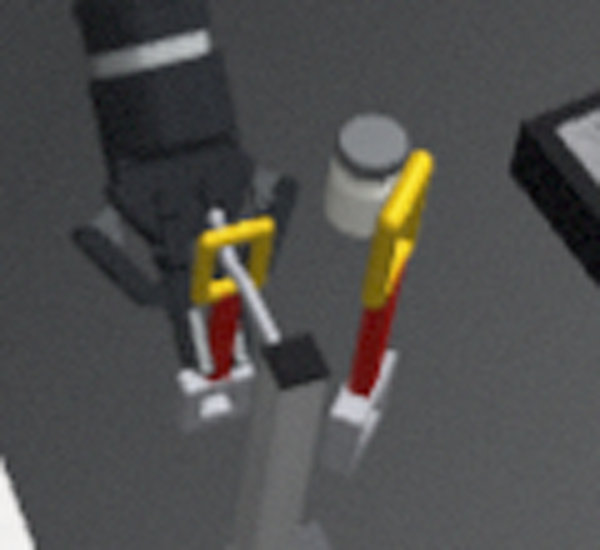

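View pics/lift_top.png

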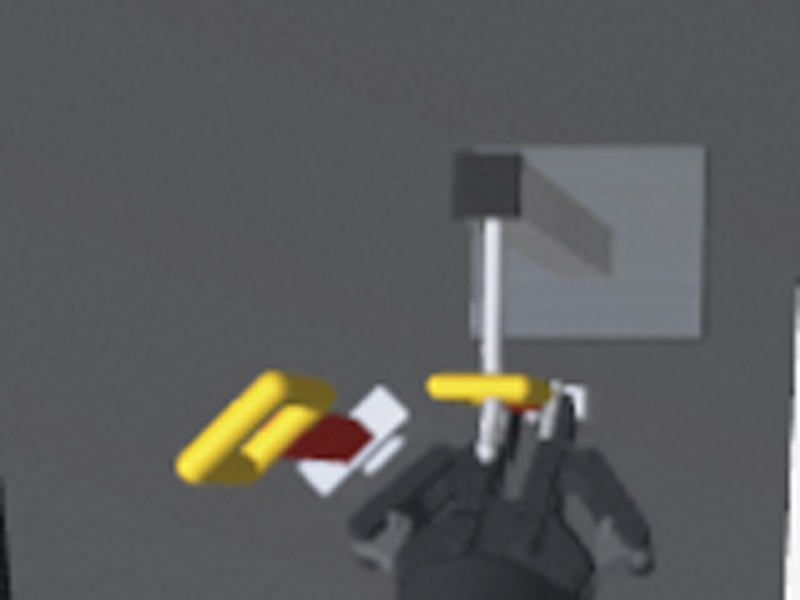

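```bash
python3 - <<'E'
from h import *
p=np.array(bot.read_position())
print(bot.move_linear(p+[-.046,-.001,0.001],speed=.08,until_force=8),bot.read_ft_force(),bot.read_position())
print(bot.solve_ik(p+[-.09,-.002,.001],fwd(0,np.radians(45))) is not None)
for n,b in(("scene",(350,150,120,110)),("top",(130,180,160,120))):
    crop(bot.camera(n),*b,4,f"pics/out_{n}.png")
E
```

```text
False [ 0.36867247  0.10420703 -2.09999329] [0.45742765 0.19437556 0.14670292]
True
```

View pics/out_scene.png

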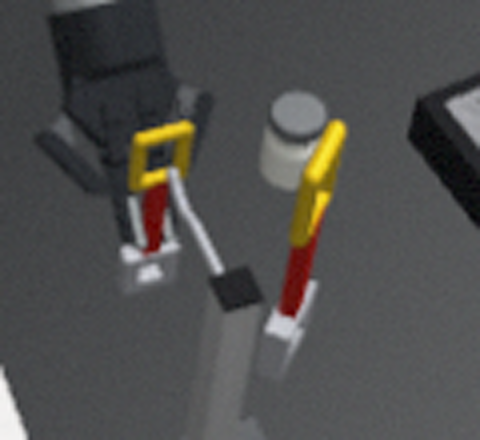

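View pics/out_top.png

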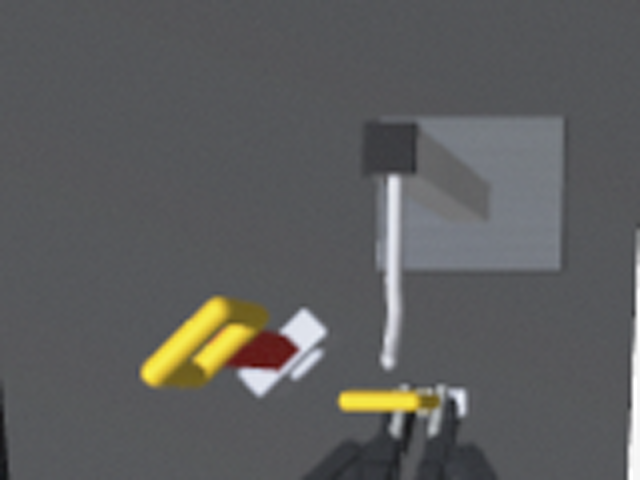

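```bash
python3 - <<'E'
from h import *
p=np.array(bot.read_position()); D=np.radians
bot.move_linear([.415,.193,.155],speed=.12,rotation=fwd(0,D(46)))
bot.move_linear([.42,.06,.20],speed=.2,rotation=fwd(0,D(60)))
bot.move_linear([.425,-.01,.14],speed=.15,rotation=fwd(0,D(115)))
print(bot.read_clock(),bot.read_position(),bot.read_gripper_width(),bot.read_ft_force())
for n in("scene","top"):
    crop(bot.camera(n),*((240,150,160,160) if n=="scene" else (250,200,160,140)),4,f"pics/m1_{n}.png")
E
```

```text
10.4083 [ 0.42454969 -0.0091381   0.1397089 ] 0.1447201408030545 [-0.25993275  0.70078658 -1.54894351]
```

View pics/m1_scene.png

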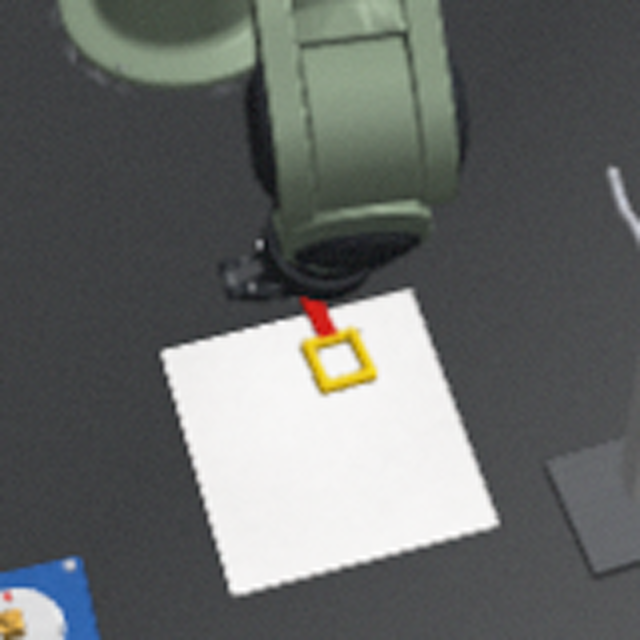

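View pics/m1_top.png

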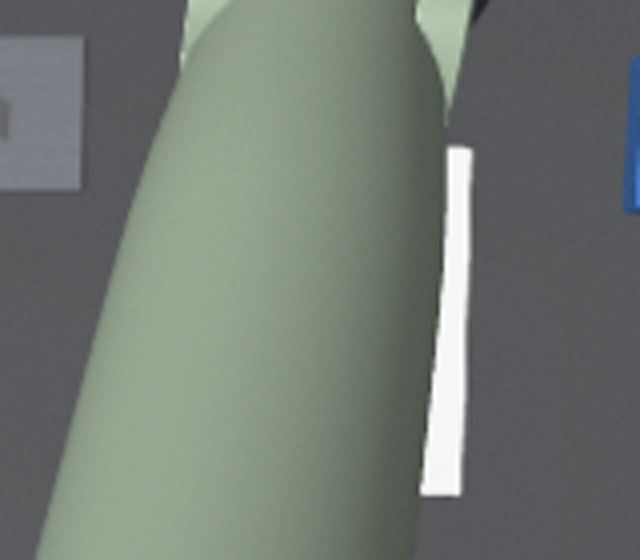

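```bash
python3 - <<'E'
from h import *
p=np.array(bot.read_position())
bot.move_linear([p[0],p[1],.035],speed=.12)
f0=np.array(bot.read_ft_force())
print(bot.move_linear([p[0],p[1],.012],speed=.02,until_force=4),bot.read_position(),np.array(bot.read_ft_force())-f0)
bot.set_gripper(0.0,grasp_force=20); 
q=np.array(bot.read_position())
print(bot.move_linear([q[0],q[1],max(.011,q[2]-.009)],speed=.02,until_force=10),bot.read_position(),np.array(bot.read_ft_force())-f0,bot.read_gripper_width())
crop(bot.camera("scene"),240,150,160,160,4,"pics/m2_scene.png");print(bot.read_clock())
E
```

```text
True [ 0.42487269 -0.00935683  0.01920261] [2.13926105 0.88076318 7.73005385]
False [ 0.42761954 -0.00942613  0.01196847] [ 5.92858863  1.49525741 12.46833416] 0.14470932227457742
13.125
```

View pics/m2_scene.png

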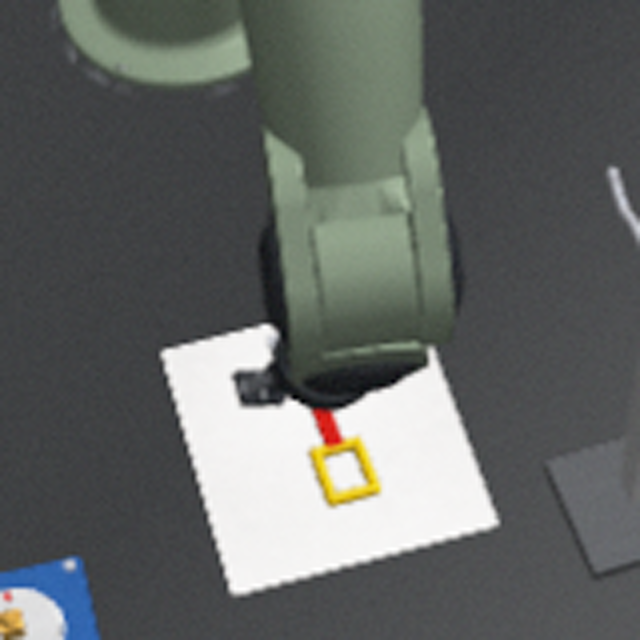

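```bash
python3 - <<'E'
from h import *
bot.set_gripper(0.45)
bot.wait(.2)
p=np.array(bot.read_position()); a=np.radians(115)
bot.move_linear(p+.06*np.array([-np.cos(a),0,np.sin(a)]),speed=.12)
bot.move_linear(p+[-.02,0.12,.22],speed=.35,rotation=down(0))
print(bot.read_clock())
t=bot.camera("top");s=bot.camera("scene")
crop(s,240,150,160,160,4,"pics/m3_scene.png");crop(t,250,200,160,140,4,"pics/m3_top.png")
E
```

```text
15.1
```

View pics/m3_scene.png

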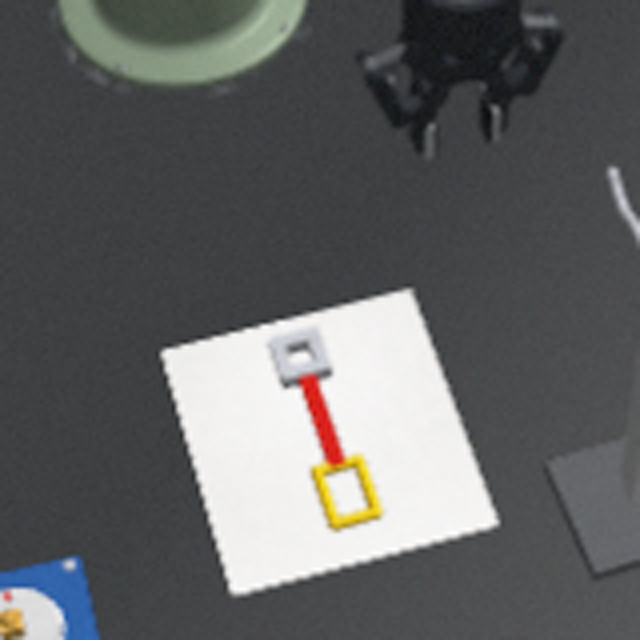

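View pics/m3_top.png

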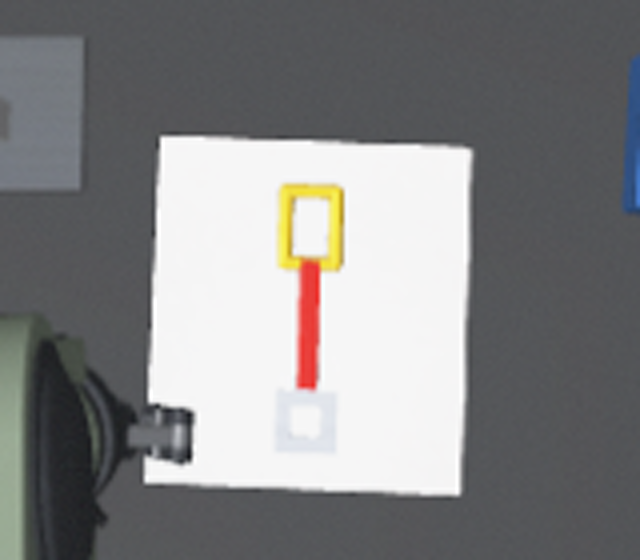

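```bash
cat >> h.py <<'E'
def keymeas(n,im,l,t,w,h,zc,S=8,show=True):
    sub=cv2.resize(im[t:t+h,l:l+w],None,fx=S,fy=S,interpolation=cv2.INTER_CUBIC); hs=cv2.cvtColor(sub,cv2.COLOR_RGB2HSV)
    off=lambda p:((np.array(p)+.5)/S-.5+[l,t])
    out={}
    for nm,lo,hi in(("eye",(20,120,100),(35,255,255)),("red",(0,150,90),(8,255,255))):
        m=cv2.inRange(hs,lo,hi)
        c=max(cv2.findContours(m,cv2.RETR_EXTERNAL,cv2.CHAIN_APPROX_NONE)[0],key=cv2.contourArea)
        M=cv2.moments(c);ce=off((M["m10"]/M["m00"],M["m01"]/M["m00"]))
        out[nm]=onz(n,ce,zc)
        # principal axis in world
        W=np.array([onz(n,off(p),zc)[:2] for p in c[::6,0]]); d=W-W.mean(0)
        out[nm+"_n"]=len(c)
    return out
E
python3 - <<'E'
from h import *
np.set_printoptions(precision=4,suppress=True)
for n,b in(("top",(300,235,55,90)),("scene",(295,220,60,75))):
    im=bot.camera(n);r=keymeas(n,im,*b,.010)
    d=(r["eye"]-r["red"])[:2];print(n,r["eye"],r["red"],"len",np.hypot(*d),"yaw",np.arctan2(d[1],d[0]))
E
```

```text
top [ 0.5231 -0.0103  0.01  ] [ 0.4596 -0.01    0.01  ] len 0.06352874142179141 yaw -0.0034410225798512527
scene [ 0.5208 -0.0117  0.01  ] [ 0.4544 -0.0115  0.01  ] len 0.06631798600470239 yaw -0.0037314361183639674
```

```bash
python3 - <<'E'
from h import *
np.set_printoptions(precision=4,suppress=True)
q=down(-.0035)
print(bot.solve_ik([.459,-.0105,.0055],q))
bot.set_gripper(.45)
bot.move_pose([.459,-.0105,.10],q)
bot.move_linear([.459,-.0105,.03],speed=.15)
print(bot.move_linear([.459,-.0105,.0055],speed=.05,until_force=6))
bot.set_gripper(0,grasp_force=100)
print(bot.read_position(),bot.read_gripper_width(),bot.read_ft_force())
bot.move_linear([.459,-.0105,.05],speed=.08)
bot.move_linear([.459,-.0105,.13],speed=.2)
print(bot.read_position(),bot.read_gripper_width(),bot.read_ft_force(),bot.read_clock())
crop(bot.camera("scene"),240,150,160,160,4,"pics/r_scene.png");crop(bot.camera("top"),250,200,160,140,4,"pics/r_top.png")
E
```

```text
[-0.1839  0.461  -0.6942  0.4156  0.     -0.1804]
False
[ 0.4593 -0.0105  0.0061] 0.12405037686142781 [-1.6804  0.5343  7.0426]
[ 0.4586 -0.0104  0.1292] 0.1241258825341476 [-0.1307  0.0831 -1.9356] 19.1667
```

View pics/r_scene.png

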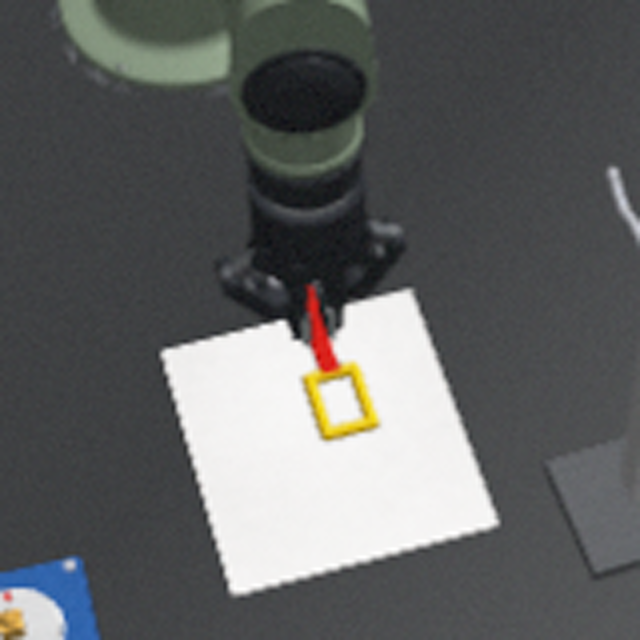

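View pics/r_top.png

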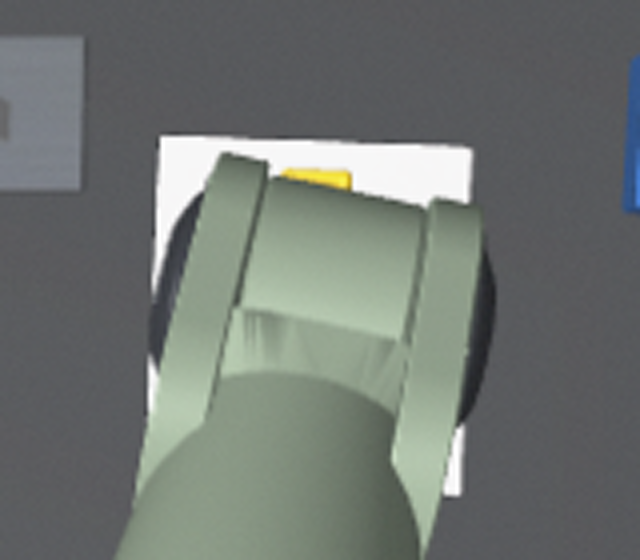

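```bash
python3 - <<'E'
from h import *
np.set_printoptions(precision=4,suppress=True)
n="scene";im=bot.camera(n)
print(keymeas(n,im,300,215,60,60,.133)["eye"])
l,t,w,h,S=300,215,60,60,8
sub=cv2.resize(im[t:t+h,l:l+w],None,fx=S,fy=S,interpolation=cv2.INTER_CUBIC); hs=cv2.cvtColor(sub,cv2.COLOR_RGB2HSV)
m=cv2.inRange(hs,(20,120,100),(35,255,255));c=max(cv2.findContours(m,cv2.RETR_EXTERNAL,cv2.CHAIN_APPROX_NONE)[0],key=cv2.contourArea)
bx=(cv2.boxPoints(cv2.minAreaRect(c))+.5)/S-.5+[l,t];print(bx)
px=.4586-.0593+ .0 # socket x if no slip
for T in(0,.1,.2):
    P=[]
    for u in(123-28-60,123+28-60):
        for y in(-21,21):
            P.append([.459+u*1e-3*np.cos(T),-.0105+y*1e-3,.1335+u*1e-3*np.sin(T)])
    print(T,proj(n,P).tolist())
E
```

```text
[ 0.5197 -0.013   0.133 ]
[[314.85   243.3   ]
 [328.6875 238.6875]
 [334.45   255.975 ]
 [320.6125 260.5875]]
0 [[315.5436327215143, 244.105739994314], [330.1405266096054, 240.2540279954297], [321.2958261373086, 260.6600469693116], [336.16014237416925, 256.663522666012]]
0.1 [[315.47391364281674, 243.35863819843559], [330.0986746566406, 239.5026629674714], [321.1392678041646, 258.7561764314986], [336.0791189230127, 254.74736135529002]]
0.2 [[315.3693115759674, 242.51466847036684], [330.0201047135037, 238.65535417996443], [320.8866184297596, 256.57664756084023], [335.8974893670337, 252.55809303898167]]
```

```bash
python3 - <<'E'
from h import *
np.set_printoptions(precision=4,suppress=True)
q=down(-.048)
bot.move_linear([.60,-.20,.15],speed=.25,rotation=down(-.03))
bot.move_linear([.6422,-.2675,.10],speed=.15,rotation=q)
bot.move_linear([.6422,-.2675,.088],speed=.05)
p=bot.read_position();print(p,bot.read_gripper_width(),bot.read_ft_force(),bot.read_clock())
s=bot.camera("scene");t=bot.camera("top")
crop(s,195,260,140,120,5,"pics/h_scene.png");crop(t,380,140,110,110,5,"pics/h_top.png")
E
```

```text
[ 0.6418 -0.267   0.0876] 0.12093205652638649 [ 0.4877 -0.3348 -2.4249] 21.5833
```

View pics/h_scene.png

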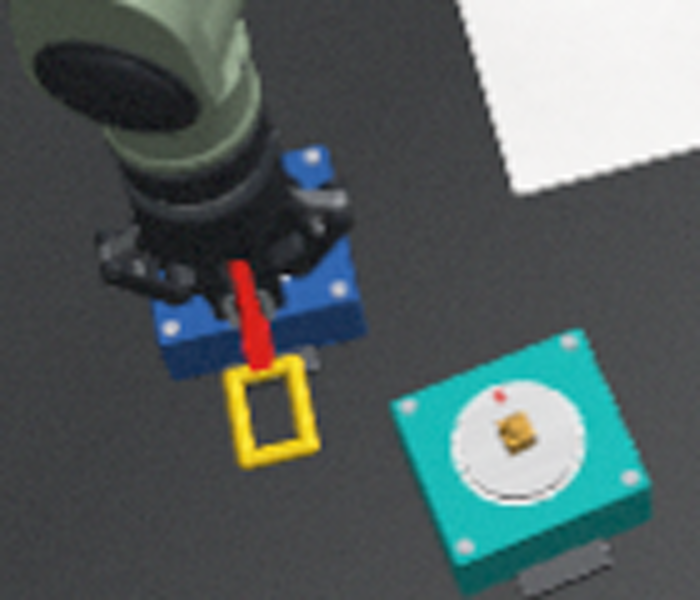

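View pics/h_top.png

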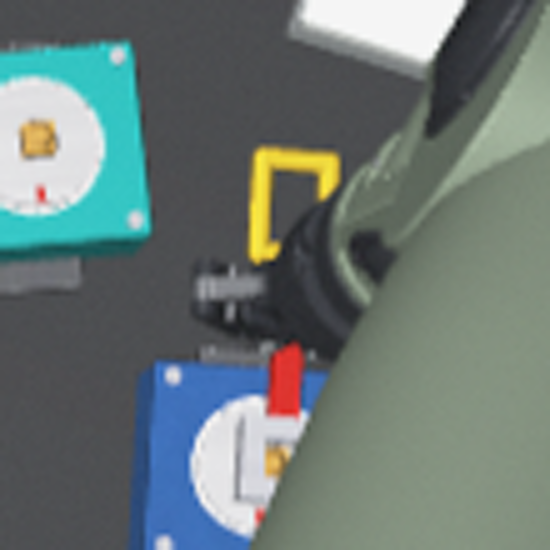

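```bash
python3 - <<'E'
from h import *
np.set_printoptions(precision=2,suppress=True)
n="scene";im=bot.camera(n)
l,t,w,h,S=230,325,40,40,8
sub=cv2.resize(im[t:t+h,l:l+w],None,fx=S,fy=S,interpolation=cv2.INTER_CUBIC); hs=cv2.cvtColor(sub,cv2.COLOR_RGB2HSV)
m=cv2.inRange(hs,(20,120,100),(35,255,255));c=max(cv2.findContours(m,cv2.RETR_EXTERNAL,cv2.CHAIN_APPROX_NONE)[0],key=cv2.contourArea)
print((cv2.boxPoints(cv2.minAreaRect(c))+.5)/S-.5+[l,t])
p=np.array(bot.read_position());y0=-.048;e=np.array([np.cos(y0),np.sin(y0)]);f=np.array([-e[1],e[0]])
for T in(-.1,0,.1):
    P=[]
    for u,v in((35,-21),(35,21),(91,21),(91,-21)):
        xy=p[:2]+e*u*1e-3*np.cos(T)+f*v*1e-3
        P.append([*xy,p[2]+.004+u*1e-3*np.sin(T)])
    print(T,proj(n,P))
M=cv2.moments(c);ce=(np.array([M["m10"],M["m01"]])/M["m00"]+.5)/S-.5+[l,t]
print(onz(n,ce,p[2]+.004), "socket", onz(n,ce,p[2]+.004)[:2]-.123*e)
# top view: socket hole left edges etc
E
```

```text
[[237.59 333.68]
 [254.83 329.9 ]
 [259.29 350.26]
 [242.05 354.04]]
-0.1 [[239.69 335.17]
 [255.67 331.42]
 [259.77 351.84]
 [243.52 355.72]]
0 [[239.48 334.68]
 [255.5  330.92]
 [259.34 350.64]
 [243.   354.54]]
0.1 [[239.26 334.07]
 [255.3  330.3 ]
 [258.85 349.1 ]
 [242.41 353.01]]
[ 0.7  -0.27  0.09] socket [ 0.58 -0.27]
```

```bash
python3 - <<'E'
from h import *
p=np.array(bot.read_position());y0=-.048;e=np.array([np.cos(y0),np.sin(y0)])
for z in(p[2]+.004,):
    c=onz("scene",[248.44,341.97],z);print(c,c[:2]-.123*e,p)
E
```

```text
[ 0.70291451 -0.2723268   0.09225963] [ 0.58005618 -0.26642507] [ 0.64233261 -0.26751147  0.08825963]
```

```bash
python3 - <<'E'
from h import *
np.set_printoptions(precision=4,suppress=True)
print(bot.move_linear([.6424,-.2677,.058],speed=.025,until_force=10),bot.read_position(),bot.read_ft_force(),bot.read_moment(),bot.read_gripper_width(),bot.read_clock())
crop(bot.camera("scene"),195,260,140,120,5,"pics/d_scene.png");crop(bot.camera("top"),380,140,110,110,5,"pics/d_top.png")
E
```

```text
True [ 0.6426 -0.2678  0.0703] [-1.4049  1.2683  9.5482] [ 0.2448  0.7081 -0.0067] 0.12346830438541462 22.5083
```

View pics/d_top.png

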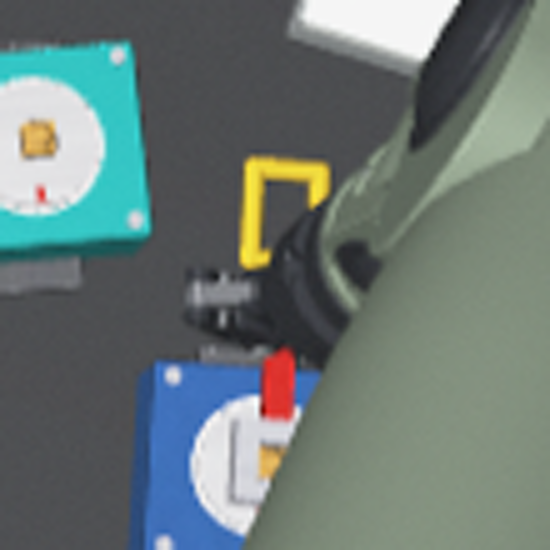

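```bash
cat > ins.py <<'E'
from h import *
np.set_printoptions(precision=4,suppress=True)
def press(off,dyaw,zt=.058,F=8,base=(.6424,-.2677),y0=-.048,zup=.0725,d=.0602):
    # rotate about socket by dyaw
    sx=base[0]-d*np.cos(y0);sy=base[1]-d*np.sin(y0);y=y0+dyaw
    x=[sx+off[0]+d*np.cos(y),sy+off[1]+d*np.sin(y)]
    bot.move_linear([*x,zup],speed=.05,rotation=down(y))
    r=bot.move_linear([*x,zt],speed=.02,until_force=F)
    p=bot.read_position();print(off,dyaw,r,p,np.array(bot.read_ft_force()));return p[2]
E
python3 - <<'E'
from ins import *
for o,dy in(((-.0012,.0012),0),((-.0012,0),0),((0,.0012),0),((0,0),.06),((0,0),-.06)):
    z=press(o,dy)
    if z<.066: break
print(bot.read_clock())
E
```

```text
(-0.0012, 0.0012) 0 True [ 0.642  -0.267   0.0709] [-0.3797  0.8133  8.9304]
(-0.0012, 0) 0 True [ 0.6419 -0.2675  0.0707] [0.0008 1.1928 8.8363]
(0, 0.0012) 0 True [ 0.6423 -0.2671  0.0705] [-1.2123  1.2805  7.9696]
(0, 0) 0.06 True [ 0.6426 -0.2641  0.0704] [-1.2769  1.2862  8.7755]
(0, 0) -0.06 True [ 0.6425 -0.2716  0.0702] [-1.1302  1.1351  9.0303]
25.675
```

```bash
python3 - <<'E'
from ins import *
for o,dy in(((.0015,0),0),((.0015,-.0012),0),((0,-.0015),0),((.0025,-.0012),0),((-.001,-.0012),0)):
    z=press(o,dy)
    if z<.066: break
print(bot.read_clock(),bot.read_gripper_width())
s=bot.camera("scene");t=bot.camera("top")
crop(s,195,260,140,120,5,"pics/e_scene.png");crop(t,400,200,60,60,10,"pics/e_top.png")
E
```

```text
(0.0015, 0) 0 False [ 0.6438 -0.2676  0.0584] [-1.7745  0.6895  3.9629]
26.8 0.12154669492409997
```

View pics/e_scene.png

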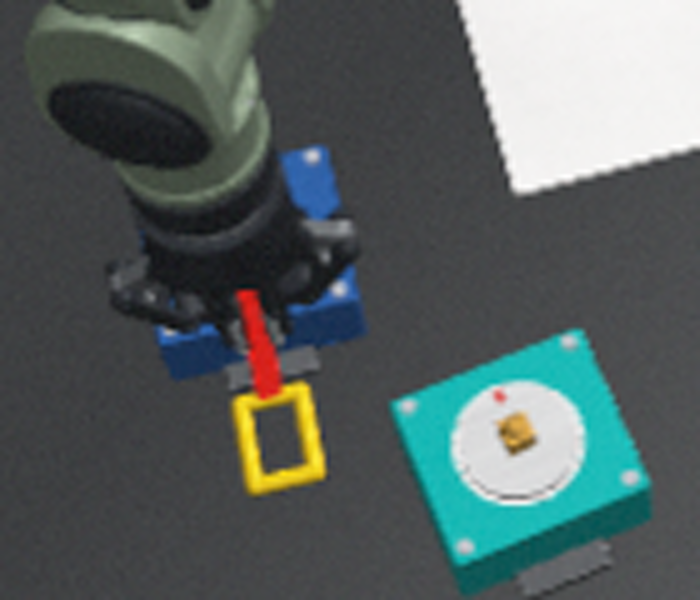

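View pics/e_top.png

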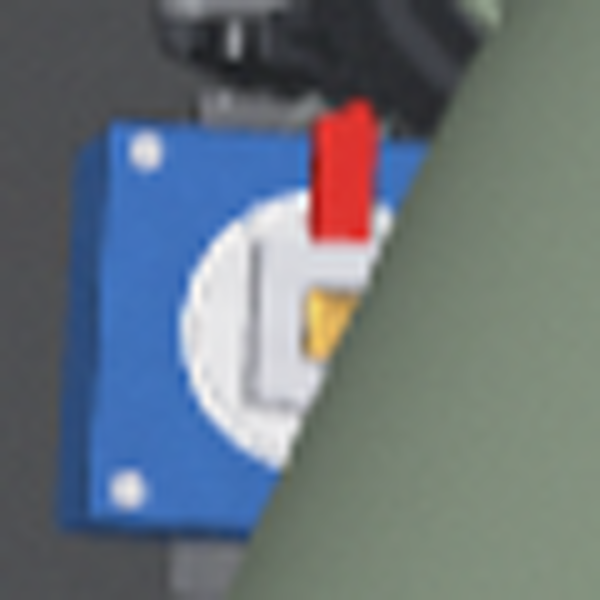

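```bash
python3 - <<'E'
from h import *
np.set_printoptions(precision=4,suppress=True)
p=bot.read_position()
print(bot.move_linear([p[0],p[1],.0572],speed=.02,until_force=8),bot.read_position(),bot.read_ft_force())
F=np.array([.5838,-.2648]);d=.0602;y0=-.048
for k in np.arange(.08,.801,.08):
    y=y0-k
    bot.move_linear([F[0]+d*np.cos(y),F[1]+d*np.sin(y),.0578],speed=.05,rotation=down(y))
    f=np.array(bot.read_ft_force());tx=-f[0]*np.sin(y)+f[1]*np.cos(y)
    print(round(k,2),np.array(bot.read_position()),f,"tang",round(tx,2),"rad",round(f[0]*np.cos(y)+f[1]*np.sin(y),2),np.array(bot.read_moment())[2].round(3))
    if np.abs(f).max()>40: break
print(bot.read_clock(),bot.read_gripper_width())
s=bot.camera("scene");t=bot.camera("top")
crop(s,195,260,140,120,5,"pics/t_scene.png");crop(t,380,140,110,110,5,"pics/t_top.png")
E
```

```text
False [ 0.6438 -0.2677  0.0579] [-2.7731  1.472   6.609 ]
0.08 [ 0.6439 -0.2729  0.0583] [-1.0842  0.0745  5.5193] tang -0.06 rad -1.08 -0.097
0.16 [ 0.6434 -0.2776  0.0583] [-0.0381  0.6282  5.7389] tang 0.61 rad -0.17 -0.063
0.24 [ 0.6418 -0.2824  0.0582] [-1.7095 -0.5225  5.2457] tang -0.99 rad -1.49 0.066
0.32 [ 0.6402 -0.2866  0.0582] [-2.326   0.5268  6.051 ] tang -0.35 rad -2.36 0.257
0.4 [ 0.6386 -0.2906  0.0582] [-0.9275  0.9247  6.2406] tang 0.43 rad -1.24 0.583
0.48 [ 0.6362 -0.2953  0.0584] [-1.6552  1.0147  6.4784] tang 0.04 rad -1.94 0.337
0.56 [ 0.6334 -0.2999  0.0584] [-2.6805 -0.5813  6.7742] tang -2.01 rad -1.87 0.192
0.64 [ 0.6303 -0.3039  0.0585] [-2.2949 -1.0234  7.7935] tang -2.25 rad -1.12 0.097
0.72 [ 0.6269 -0.3079  0.0584] [-3.1249 -0.7253  6.668 ] tang -2.69 rad -1.74 0.059
0.8 [ 0.6234 -0.3112  0.0584] [-3.4922 -1.4078  5.2452] tang -3.55 rad -1.25 0.125
29.65 0.12054759018063611
```

View pics/t_scene.png

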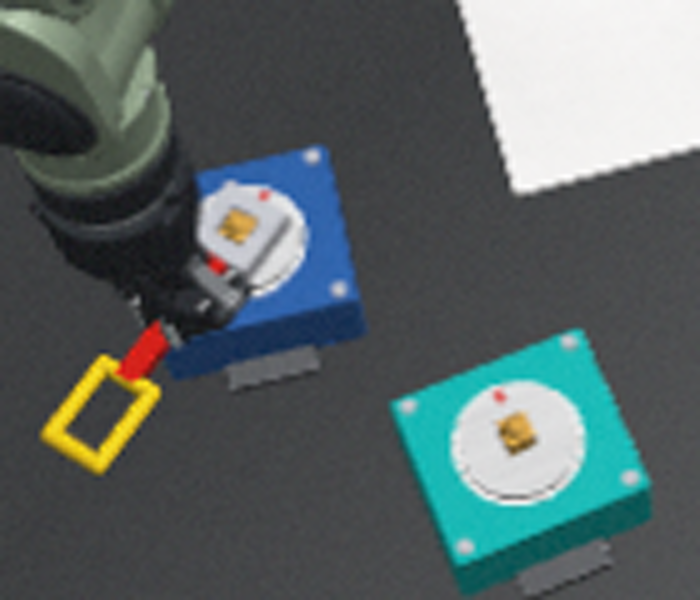

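View pics/t_top.png

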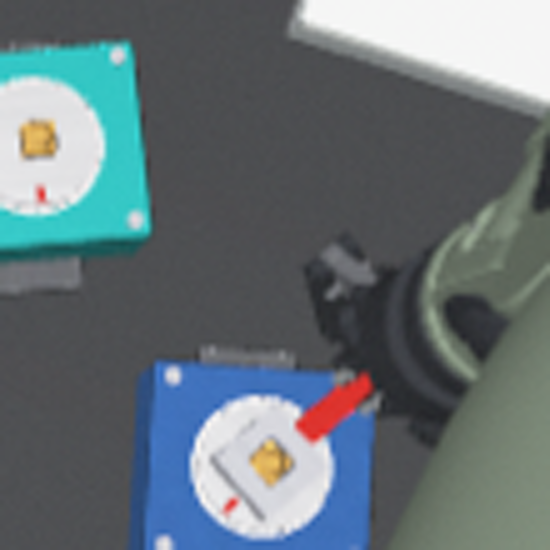

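```bash
python3 - <<'E'
from h import *
np.set_printoptions(precision=4,suppress=True)
bot.set_gripper(.3); bot.wait(.2)
p=np.array(bot.read_position());print(p,bot.read_ft_force())
bot.move_linear([p[0],p[1],.12],speed=.08)
bot.move_linear([.50,-.42,.25],speed=.3)
s=bot.camera("scene");t=bot.camera("top");print(bot.read_clock())
crop(s,195,260,140,120,5,"pics/u_scene.png");crop(t,380,140,110,110,5,"pics/u_top.png")
E
```

```text
[ 0.6237 -0.3098  0.0575] [-0.0966 -0.7694  0.3637]
32.125
```

View pics/u_scene.png

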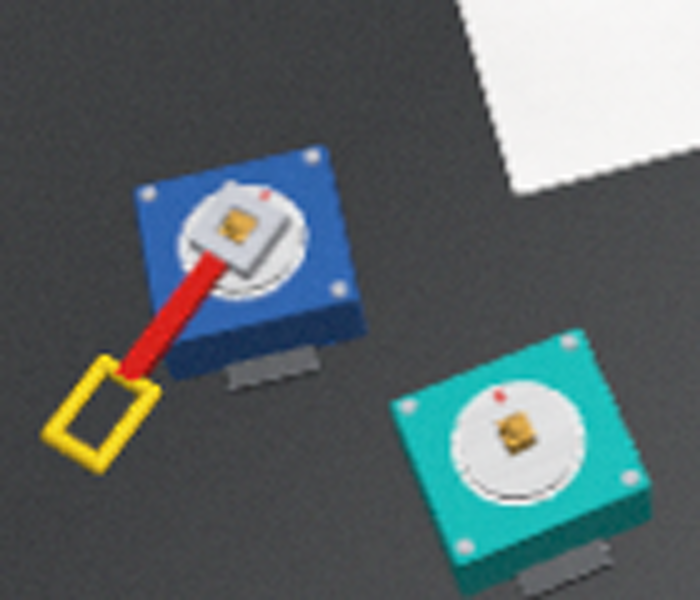

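View pics/u_top.png

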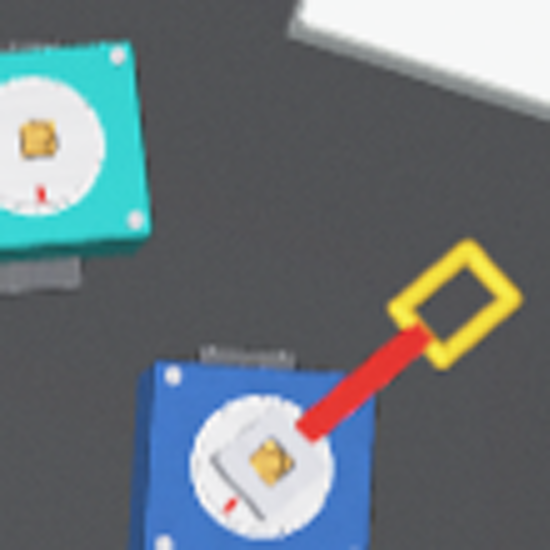

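```bash
python3 - <<'E'
from h import *
np.set_printoptions(precision=4,suppress=True)
px={}
for n,(l,t,w,h) in(("scene",(198,322,36,40)),("top",(452,184,36,36))):
    im=bot.camera(n);S=8
    sub=cv2.resize(im[t:t+h,l:l+w],None,fx=S,fy=S,interpolation=cv2.INTER_CUBIC);hs=cv2.cvtColor(sub,cv2.COLOR_RGB2HSV)
    m=cv2.inRange(hs,(20,120,100),(35,255,255));c=max(cv2.findContours(m,cv2.RETR_EXTERNAL,cv2.CHAIN_APPROX_NONE)[0],key=cv2.contourArea)
    M=cv2.moments(c);px[n]=(np.array([M["m10"],M["m01"]])/M["m00"]+.5)/S-.5+[l,t]
E,r=tri(px["scene"],px["top"]);print("eye",E,r)
# red mark (before/after) & world bearing
for n,(l,t,w,h) in(("scene",(243,292,12,12)),("top",(420,235,14,12))):
    im=bot.camera(n);S=8
    sub=cv2.resize(im[t:t+h,l:l+w],None,fx=S,fy=S,interpolation=cv2.INTER_CUBIC);hs=cv2.cvtColor(sub,cv2.COLOR_RGB2HSV)
    m=cv2.inRange(hs,(0,70,90),(10,255,255))|cv2.inRange(hs,(170,70,90),(180,255,255))
    c=max(cv2.findContours(m,cv2.RETR_EXTERNAL,cv2.CHAIN_APPROX_NONE)[0],key=cv2.contourArea);M=cv2.moments(c)
    P=onz(n,(np.array([M["m10"],M["m01"]])/M["m00"]+.5)/S-.5+[l,t],.056)
    F=np.array([.5804,-.2668] if n=="scene" else [.5834,-.2654])
    e=P[:2]-F;print(n,"mark",P,np.hypot(*e),"turn",(np.pi-.048)-np.arctan2(e[1],e[0]))
    k=onz(n,px[n],.063)[:2]-F;print("  key yaw turn",-.048-np.arctan2(k[1],k[0]),"dist",np.hypot(*k))
for n,b in(("scene",(225,285,40,40)),("top",(410,215,45,45))):
    im=bot.camera(n)
    crop(im,*b,14,f"pics/v_{n}.png")
E
```

```text
eye [ 0.6659 -0.3584  0.0641] 0.37485421977535793
scene mark [ 0.5598 -0.2488  0.056 ] 0.027323236246863218 turn 0.6703637715919504
  key yaw turn 0.7833922871865519 dist 0.12539001866057106
top mark [ 0.5633 -0.2484  0.056 ] 0.026301472532035356 turn 0.6532259380361691
  key yaw turn 0.7923003790383076 dist 0.12427150026826296
```

View pics/v_scene.png

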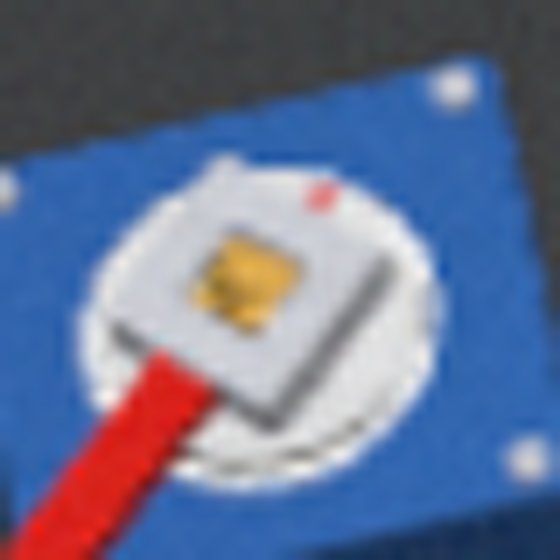

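View pics/v_top.png

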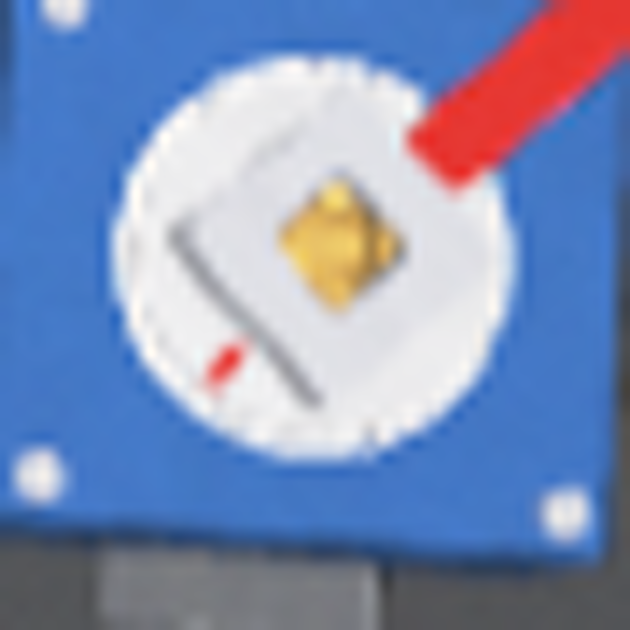

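```bash
python3 - <<'E'
from h import *
for n,(l,t,w,h) in(("scene",(236,294,12,10)),("top",(425,238,14,10))):
    im=cv2.imread(f"pics/{n}0.png")[:,:,::-1];S=8
    sub=cv2.resize(im[t:t+h,l:l+w],None,fx=S,fy=S,interpolation=cv2.INTER_CUBIC);hs=cv2.cvtColor(sub,cv2.COLOR_RGB2HSV)
    m=cv2.inRange(hs,(0,70,90),(10,255,255))|cv2.inRange(hs,(170,70,90),(180,255,255))
    c=max(cv2.findContours(m,cv2.RETR_EXTERNAL,cv2.CHAIN_APPROX_NONE)[0],key=cv2.contourArea);M=cv2.moments(c)
    P=onz(n,(np.array([M["m10"],M["m01"]])/M["m00"]+.5)/S-.5+[l,t],.056)
    F=np.array([.5804,-.2668] if n=="scene" else [.5834,-.2654])
    e=P[:2]-F;print(n,np.hypot(*e),"turn",((np.pi-.048)-np.arctan2(e[1],e[0])+np.pi)%(2*np.pi)-np.pi)
E
```

```text
scene 0.025320435434767613 turn 0.012731745238600656
top 0.02571208578330221 turn 0.045874743865855105
```

```bash
python3 - <<'E'
from h import *
bot.wait(.3)
cv2.imwrite("pics/final_top.png",bot.camera("top")[:,:,::-1])
print(bot.read_ft_force(),bot.read_joint_vel(),bot.read_clock())
E
```

```text
[ 0.53241442 -0.20799443  0.38699796] [-1.43816167e-03 -9.99620078e-04 -1.16856861e-03  1.06772229e-05
  4.13445787e-04 -2.12463103e-03] 32.775
```

View pics/final_top.png

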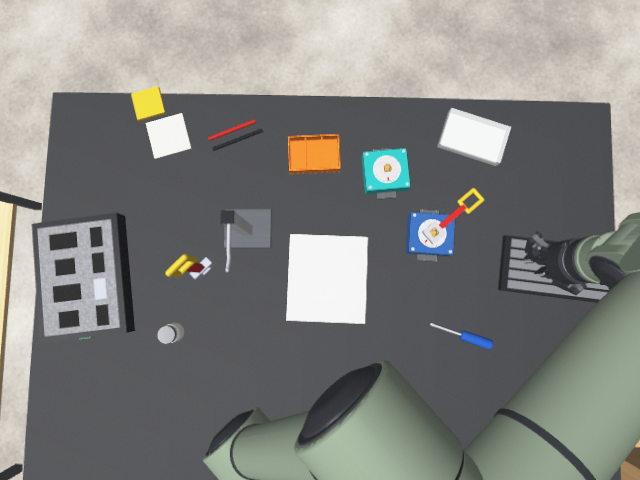

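The final picture shows the key on the blue fixture with its eye at pixel (471,200). The jar (171,333), screwdriver (465,337) and parts box (314,153) are where they started, and the arm is clear of everything.

```bash
python3 -c "
from cell import bot
print(bot.close_job())"
```

```text
the job is handed in; nothing more can be done
None
```

I handed the job in with the key sitting on the blue fixture's spindle and the spindle turned past its click. The last clock reading was about 33 s of the 72 allowed. No verdict is reported.

**What I did:**
- I chose the key on the hook (scene pixel 395,215). The other one (428,208) is a larger look-alike standing on the table.
- I lifted it off the hook, laid it flat on the sheet, let go and took it again by the handle.
- The first five or so presses onto the spindle stopped about 12 mm high. Moving 1.5 mm in +x let it slide fully down.
- I turned it 0.8 rad clockwise in steps, let go and backed the arm away.

**Last checks:**
- **Key:** its eye measures 64 mm above the table, against 63 mm when seated, so it is level and down on the collar.
- **Click:** the turning moment rose to 0.58 N m, then fell away as it clicked over.
- **Spindle angle:** the red mark reads 0.65–0.67 rad. The same measurement gave 0.01–0.05 rad at the start, so the true angle could be as low as about 0.61–0.66. That is above the 0.6 needed, but the margin is small.
- **Surroundings:** the jar, screwdriver and parts box look unmoved in the final top picture. The wrist force was near zero and the arm was at rest, touching nothing.

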